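# Nest the empty rivet cup

## Robot

A 6-joint arm with a two-finger parallel gripper is mounted at the origin on the work surface. World frame = base frame: x ahead of the robot, y to its left, z up, the work surface at z = 0. Lengths are in mm, angles in rad, forces in N, time in s.
With the tool pointing down it reaches from about 350 to 975 mm from the base axis. Payload 7.1 kg.
Tool frame: the origin (TCP) lies on the centre line of the jaws, within the pads' length; the fingertips stand 8 mm ahead of it and the grasp point (between the pads) lies 11 mm behind it; z points along the fingers, x is the direction in which the jaws open and shut, and the axes are right-handed (so a half turn about z gives the same grasp; the last joint's range is limited). The gripper opens to 88 mm and grips with 3 to 60 N. Pads are 20 mm wide; open, the fingers measure 115 mm over their backs; the gripper's body (75 mm by 178 mm) begins 61 mm behind the grasp point.
Start: joints at [1.279, 0.423, 1.63, -0, 1.089, -0.019], TCP at [168.361, 601.88, 230.675] pointing down, gripper open.
Joint ranges: [-3, 3], [-0.9, 2.11], [0.09, 2.58], [-1.31, 4.45], [0.11, 2.69], [-2.54, 2.54]. Speed limits (rad/s): [2.39, 2.39, 3.01, 3.14, 3.14, 3.14].

## Interface

Orientations are given as a rotation vector (axis times angle).
In Python, from workcell import ctrl gives the robot as it stands.
- The arm moves only by the shell command python3 -m handwheel 'ROWS'. ROWS is JSON, a list of rows, each a list of 3 entries, a list of its own where there are three numbers: the turn, a rotation vector about the tool's x, y, z in rad, then the shift along the tool's x, y, z in mm, then the opening, from 0 (shut) to 1 (fully open). In form: [[[ax, ay, az], [tx, ty, tz], jaw], ...]. A call has exactly 10 rows; each row shifts and turns the pose as measured when the row begins, along the tool's axes as they then stand; what a row does not reach is not made up. A row lasts 1/12 s, in which the tool goes at most 41.7 mm and 7.16 degrees, less where a joint would pass 70% of its speed; a pose out of reach is approached as far as the arm can. A call with a gripper value outside its range is refused whole. The fingers move at their own pace and stop on an object; the grip force is fixed at half the most. Time passes only in rows, so rows that do not move let the fingers close, or fill a call up. It gives the time, the measured TCP pose, the force and the opening at its end, in the units of the state.
- ctrl.get_obs(): the state, without advancing time (a new reading comes with each control period).
- ctrl.get_image(name): name is "scene" or "top" or "wrist"; returns a dict with "pixels" (420x560x3 uint8, red, green, blue), "camera_matrix" (3x3 intrinsics, pixels), "rvec" (rotation vector, rad) and "tvec" (3), from world to camera coordinates, as OpenCV has them. Camera axes: x right, y down, z forward; pixel columns grow to the right and rows downward; lengths in mm; the calibration is good to about 2 mm. The wrist camera is an equidistant fisheye: a pixel r from the principal point sees the ray r / f radians off the axis. A picture is of the moment at which its call begins. There is no depth.
- ctrl.close_job(): hands the job in, once; it reports no verdict.
Trained networks look in a picture, given as the dict that the camera call returned (one of the last four; its "shot" number tells which), for a name from the list of things; names that differ only in an ending like _2 or _b are one class to them, and where a whole thing is asked for, a point or a joint stands for the part that bears it (a point fixed in the world has none). Each returns a list of dicts, best first, with "score" (0 to 1); they miss things now and then, are a little off and sometimes report something else, mostly with a low value. They report only what shows in the picture. A call takes as long as a camera call. They do not tell look-alikes from the thing itself.
- ctrl.look_for(picture, query): "position" ([x, y, z] in mm, in the coordinates of the camera as it stood for that picture, good to about 4 mm: the middle of the surface that is visible of it).
- ctrl.spot_point(picture, query): "position" ([x, y, z] in mm, in the coordinates of the camera as it stood for that picture, good to about 4 mm: a listed point, or the origin of a listed thing).
The state is a dict: "t": time; "qpos": joint angles; "qvel": joint speeds; "joint_torque": joint torques, N m; "ee_pos": TCP position; "orientation": TCP orientation; "ft_force": force on the tool from outside, world axes, zero at the start; "moment": the same for the moment, N m; "width": finger opening in mm.
Only numpy, scipy, OpenCV 4.12 (cv2) and the standard library are available. Lean on these libraries where they do the work, as an engineer would, in place of code of your own. Each camera call takes 0.05 s, during which the arm holds its last target.

## Task

Put the tall empty tapered rivet cup away: nest it upright in the matching tapered cup that stands on the round rubber pad. Press it down lightly, with a push of about 10 N, so that it sits snugly, but stop before it wedges or jams; then let go, leaving the nested pair standing on the pad. Do not disturb the straight-sided tin.

Things in the scene. Friction and masses are not known exactly. Their poses are not given: they have to be found in the camera images.
- cup_center (a point): Empty rivet cup to put away: bare aluminium, open top, 115 mm tall, upright on the bench, 80-160 g, wall 3 mm. Outside tapers from 38 mm diameter at the foot to 62 at 85 mm height; above it a straight collar, 62 mm diameter, 30 high. Point: on its axis, half-way up (57.5 mm). z: axis, to the mouth. Take it across the collar, near the rim: nested, only its top 47 mm or so stand out.
- holder: Receiving cup, bare aluminium, no collar, loose on the rubber pad, 140-260 g. 95 mm tall, same taper: outside 39 mm diameter at the foot, 66 at the rim, mouth 58 inside. Origin: centre of its underside; z: axis, to the mouth. The cups' walls meet when the rivet cup's foot is about 67 mm below this rim (its centre 85 above this origin); a light push adds 1-2 mm, a hard one wedges it.
- pad: Round black springy rubber pad, 96 mm diameter, 20 mm thick, fixed in place on the bench; the receiving cup stands on it, within 6 mm of its centre. It gives straight down, about 0.5 mm for each newton on it, to 18 mm at most. Origin on its axis, 20 mm below its top face.
- tin_center (a point): A bystander to leave alone: a straight-sided aluminium tin, 62 mm diameter, 115 mm tall, open at the top, loose on the bench. The point is on its axis half-way up. (A wide shallow aluminium dish, 78 mm diameter and 45 mm tall, also stands nearby and is not needed.)
There are look-alikes about, which are no part of the job. Of the things that look like the pad, the largest one is meant. What is shaped like the holder but orange is not meant.

How it is judged (in metres and radians):
On the way:
1. the rivet cup is pressed down lightly in the receiving cup: the pad carries more than 5 N (z of cup_center in the frame of holder below 0.092 m and horizontal distance between cup_center and holder below 0.012 m and contact force between holder and pad above 5 N), for 0.1 s.
At the end, for the whole second after the job is handed in: The rivet cup stands in the receiving cup, its centre 64 to 92 mm above the receiving cup's underside and within 12 mm of its axis, both upright within 10 degrees; the receiving cup is at rest within 30 mm of the pad's centre, and nothing presses on the pair (pad load under 5 N) (z of cup_center in the frame of holder between 0.064 and 0.092 m and horizontal distance between cup_center and holder below 0.012 m and angle between each of cup_center, holder's own z axis and vertical below 0.17 rad and horizontal distance between holder and pad below 0.03 m and linear speed of holder below 0.02 m/s and contact force between holder and pad below 5 N); the robot touches nothing.
It fails at once if the cups are rammed together or dropped in: the pad carries more than 40 N (contact force between holder and pad above 40 N).
It fails at once if the straight-sided tin is shifted by more than 30 mm (distance of tin_center from where it was at the start of the episode above 0.03 m).
It also fails if it takes over 37 s, if anything falls off the work surface, if the arm or the gripper's body presses on something with over 40 N, if the wrist force passes 120 N, or if a joint passes its speed limit or range.

## Working session

There is one attempt and no reset: what is moved stays moved. The work goes in short steps, Python scripts to look and compute and a shell command to move; the robot and the scene stay as the last step left them, time stands still between calls to the robot, and variables do not carry over. Pictures are saved under pics/ and viewed, and the job is handed in when it is done.

```bash
mkdir -p pics; ls; cat > h.py <<'E'
import numpy as np, cv2
from workcell import ctrl
def save(im,name,crop=None,scale=1):
    p=im["pixels"][:,:,::-1]
    if crop: x0,y0,x1,y1=crop; p=p[y0:y1,x0:x1]
    if scale!=1: p=cv2.resize(p,None,fx=scale,fy=scale,interpolation=cv2.INTER_CUBIC)
    cv2.imwrite("pics/"+name,p)
def cam2world(im,p):
    R=cv2.Rodrigues(np.array(im["rvec"],float))[0]
    return R.T@(np.array(p,float)-np.array(im["tvec"],float).ravel())
def proj(im,P):
    return cv2.projectPoints(np.array(P,float).reshape(-1,1,3),np.array(im["rvec"],float),np.array(im["tvec"],float),np.array(im["camera_matrix"],float),None)[0].reshape(-1,2)
def rep(im,fn,q,pin=True):
    for d in getattr(ctrl,fn)(im,q):
        w=cam2world(im,d["position"])
        print(fn,q,round(d["score"],2),w.round(0),proj(im,w).round(0)[0] if pin else "")
E
python3 - <<'E'
from h import *
for n in("scene","top"):
    im=ctrl.get_image(n); save(im,n+"0.png")
    for q in("cup_center","holder","pad","tin_center"): rep(im,"spot_point",q)
o=ctrl.get_obs(); print(o)
E
```

```text
pics
spot_point cup_center 0.62 [617. -56.  56.] [232. 226.]
spot_point holder 0.82 [546. 374.  -3.] [398. 185.]
spot_point holder 0.6 [607. 251.  17.] [359. 209.]
spot_point pad 0.94 [644. 402.  -1.] [422. 215.]
spot_point pad 0.92 [724. 330.   1.] [405. 248.]
spot_point pad 0.73 [605. 250.  -0.] [358. 212.]
spot_point tin_center 0.64 [ 496. -239.   59.] [147. 196.]
spot_point tin_center 0.28 [603. 250.   0.] [357. 212.]
spot_point cup_center 0.69 [614. -61.  58.] [326. 189.]
spot_point holder 0.76 [604. 251.  17.] [205. 197.]
spot_point holder 0.7 [550. 370.  -0.] [160. 219.]
spot_point pad 0.76 [605. 255.  -1.] [204. 198.]
spot_point pad 0.73 [727. 330.   1.] [176. 152.]
spot_point pad 0.68 [639. 397.  -2.] [150. 186.]
spot_point tin_center 0.92 [ 496. -242.   56.] [399. 234.]
spot_point tin_center 0.33 [605. 255.  -3.] [204. 198.]
{'t': 0.5, 'qpos': array([ 1.27898407e+00,  4.23122065e-01,  1.62994050e+00, -2.64514495e-05,
        1.08859589e+00, -1.90281064e-02]), 'qvel': array([ 2.46953181e-03, -1.91193665e-03, -5.50726304e-05,  1.00626465e-03,
        1.92097475e-03,  2.59237095e-03]), 'joint_torque': array([-1.09164106e-03, -5.44144571e+01, -2.73811644e+01,  6.44079410e-02,
        1.76661042e-02, -4.28526573e-05]), 'ee_pos': array([168.37073077, 601.85141569, 230.64533279]), 'orientation': array([ 2.50280184e+00,  1.89874296e+00, -6.18245556e-05]), 'ft_force': array([ 0.00598292, -0.45278896, -0.28692054]), 'moment': array([-0.00962261,  0.06743002,  0.01557524]), 'width': 87.83938481122448}
```

View pics/scene0.png

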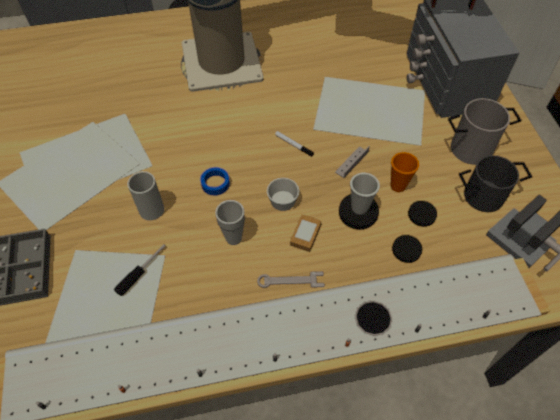

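View pics/top0.png

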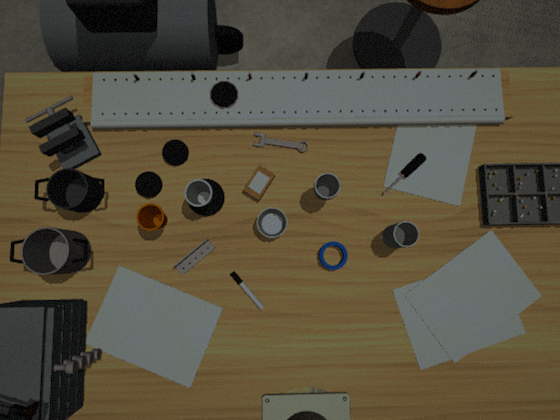

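The scene shows these objects that could be confused:
- **Rivet cup candidates:** tapered grey cup with collar (232,222), straight tin (146,196), dish (284,195), grey cup on the pad (363,195) and orange cup (402,172). I choose (232,222).
- **Holder:** the grey cup at (363,195), not the orange one.
- **Pad:** the largest disc, at (358,211). The small discs at (422,213), (407,248) and (373,318) are not meant.

Next I check the choice in a close crop, with model outlines overlaid.

```bash
cat >> h.py <<'E'
def circ(c,z,r): 
    a=np.linspace(0,2*np.pi,60); return np.c_[c[0]+r*np.cos(a),c[1]+r*np.sin(a),0*a+z]
def overlay(im,items,crop,scale,name):
    x0,y0,x1,y1=crop
    p=cv2.resize(im["pixels"][y0:y1,x0:x1,::-1],None,fx=scale,fy=scale,interpolation=cv2.INTER_CUBIC)
    for c,z,r,col in items:
        q=(proj(im,circ(c,z,r))-[x0,y0]+.5)*scale
        cv2.polylines(p,[q.round().astype(int)],True,col,1)
    return p
E
python3 - <<'E'
from h import *
cup=(616,-58); hol=(605,251); pad=(605,252)
its=[(cup,115,31,(0,255,0)),(cup,85,31,(0,255,0)),(cup,0,19,(0,255,0)),(hol,115,33,(0,0,255)),(hol,20,19.5,(0,0,255)),(pad,20,48,(255,0,0)),(pad,0,48,(255,0,0))]
s=ctrl.get_image("scene");t=ctrl.get_image("top")
rows=[]
for im,cs in((s,((200,180,265,260),(325,165,390,245))),(t,((290,150,355,230),(170,165,235,245)))):
    rows.append(np.hstack([overlay(im,its,cr,6,"") if 0 else np.hstack([overlay(im,[],cr,3,""),overlay(im,its,cr,3,"")]) for cr in cs]))
cv2.imwrite("pics/crop1.png",np.vstack(rows))
E
```

```text
(no output)
```

View pics/crop1.png

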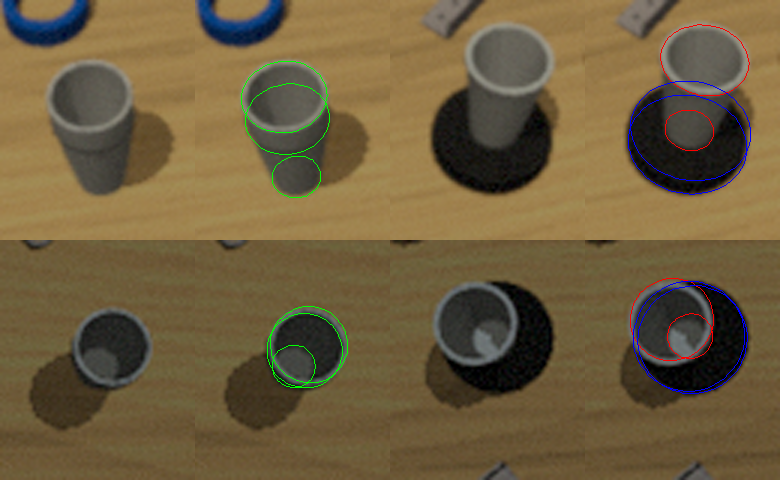

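Crop: the left cup shows the taper with the collar step, so it is the rivet cup. The grey holder stands on the largest disc. Before moving, I check the wrist view for obstacles near the start, since the cabinet is close by.

```bash
python3 - <<'E'
from h import *
w=ctrl.get_image("wrist"); save(w,"wrist0.png")
s=ctrl.get_image("scene")
print(proj(s,[[0,0,0],[168,602,230],[168,602,0],[500,70,45]]))
t=ctrl.get_image("top"); print(proj(t,[[0,0,0],[168,602,230]]))
R=cv2.Rodrigues(ctrl.get_obs()["orientation"])[0]; print(R.round(3))
T=R.T; print("to cup",T@np.array([616-168.4,-58-601.9,0]))
E
```

```text
[[221.17722157  61.23239657]
 [451.86605824   2.85808051]
 [430.92247864  71.23596212]
 [276.6311247  179.33486083]]
[[306.57911819 438.07664941]
 [ 10.56832466 401.92015434]]
[[ 0.269  0.963 -0.   ]
 [ 0.963 -0.269 -0.   ]
 [-0.    -0.    -1.   ]]
to cup [-5.14891812e+02  6.08851535e+02 -4.93406513e-03]
```

View pics/wrist0.png

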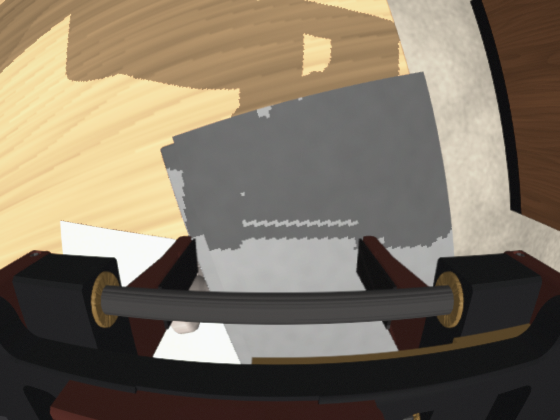

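```bash
python3 -m handwheel '[[[0,0,0],[0,0,-35],1],[[0,0,0],[-10,12,-25],1],[[0,0,0],[-25,29.5,0],1],[[0,0,0],[-25,29.5,0],1],[[0,0,0],[-25,29.5,0],1],[[0,0,0],[-25,29.5,0],1],[[0,0,0],[-25,29.5,0],1],[[0,0,0],[-25,29.5,0],1],[[0,0,0],[-25,29.5,0],1],[[0,0,0],[-25,29.5,0],1]]'
python3 -m handwheel '[[[0,0,0],[-25,29.5,0],1],[[0,0,0],[-25,29.5,0],1],[[0,0,0],[-25,29.5,0],1],[[0,0,0],[-25,29.5,0],1],[[0,0,0],[-25,29.5,0],1],[[0,0,0],[-25,29.5,0],1],[[0,0,0],[-25,29.5,0],1],[[0,0,0],[-25,29.5,0],1],[[0,0,0],[-25,29.5,0],1],[[0,0,0],[0,0,0],1]]'
python3 - <<'E'
from h import *
o=ctrl.get_obs(); print(o["ee_pos"],o["orientation"],o["ft_force"])
w=ctrl.get_image("wrist"); save(w,"wrist1.png"); print(w["camera_matrix"])
rep(w,"spot_point","cup_center",False)
R=cv2.Rodrigues(o["orientation"])[0]; print(R.T@(np.array([616,-58,93])-o["ee_pos"]))
E
```

```text
t: 1.58
ee_pos: [354.1, 328.8, 293.9]
orientation: [-2.49, -1.912, -0.008]
ft_force: [0.1, -0.4, 0.5]
width: 87.9
t: 2.42
ee_pos: [563.1, 21.4, 296.5]
orientation: [2.493, 1.907, 0.02]
ft_force: [-0.7, -0.8, -0.7]
width: 87.6
[563.1002825   21.37284877 296.53375364] [2.49313907 1.90683617 0.02030851] [-0.68068385 -0.79095593 -0.68784075]
[[325.1922621    0.         276.83457198]
 [  0.         325.1922621  210.28537111]
 [  0.           0.           1.        ]]
spot_point cup_center 0.96 [612. -55.  56.] 
spot_point cup_center 0.24 [605. 248.   3.] 
[-64.50108285  69.78847918 203.69977072]
```

View pics/wrist1.png

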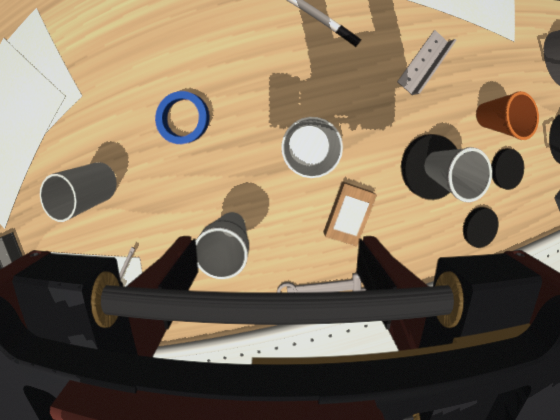

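Wrist view: the rivet cup is at (221,245), the tin at (75,190), the dish at (312,147) and the holder on its pad at (465,175). I refine the two rims by fitting them to the images.

```bash
cat >> h.py <<'E'
from scipy.optimize import minimize
def projf(im,P):
    return cv2.fisheye.projectPoints(np.array(P,float).reshape(-1,1,3),np.array(im["rvec"],float),np.array(im["tvec"],float),np.array(im["camera_matrix"],float),np.zeros(4))[0].reshape(-1,2)
def fitrim(im,c0,z,r,pf):
    # rim annulus brighter than both just inside and outside
    g=cv2.GaussianBlur(cv2.cvtColor(im["pixels"],cv2.COLOR_RGB2GRAY).astype(np.float32),(0,0),0.6)
    def samp(c,rr):
        q=pf(im,circ(c,z,rr)).astype(np.float32); return cv2.remap(g,q[:,:1],q[:,1:],cv2.INTER_LINEAR).mean()
    best=None
    for dx in np.arange(-12,12.1,1):
        for dy in np.arange(-12,12.1,1):
            c=(c0[0]+dx,c0[1]+dy); v=samp(c,r-1.5)-samp(c,r-7)
            if best is None or v>best[0]: best=(v,c)
    return best
E
python3 - <<'E'
from h import *
w=ctrl.get_image("wrist");s=ctrl.get_image("scene");t=ctrl.get_image("top")
for n,im,pf in(("w",w,projf),("s",s,proj),("t",t,proj)):
    print(n,"cup",fitrim(im,(615,-57),115,31,pf),"hol",fitrim(im,(605,251),115,33,pf))
p=cv2.resize(w["pixels"][:,:,::-1],None,fx=1,fy=1).copy()
def d(c,z,r,col): cv2.polylines(p,[projf(w,circ(c,z,r)).round().astype(int)],True,col,1)
d((615,-57),115,31,(0,255,0));d((615,-57),0,19,(0,255,0));d((605,252),115,33,(0,0,255));d((605,252),20,48,(255,0,0))
cv2.imwrite("pics/w1o.png",cv2.resize(p[90:310,140:560],None,fx=1.8,fy=1.8))
E
```

```text
w cup (np.float32(88.650406), (np.float64(615.0), np.float64(-59.0))) hol (np.float32(107.63131), (np.float64(602.0), np.float64(251.0)))
s cup (np.float32(42.095627), (np.float64(615.0), np.float64(-58.0))) hol (np.float32(36.09012), (np.float64(603.0), np.float64(252.0)))
t cup (np.float32(-0.6045151), (np.float64(627.0), np.float64(-57.0))) hol (np.float32(39.29744), (np.float64(602.0), np.float64(253.0)))
```

View pics/w1o.png

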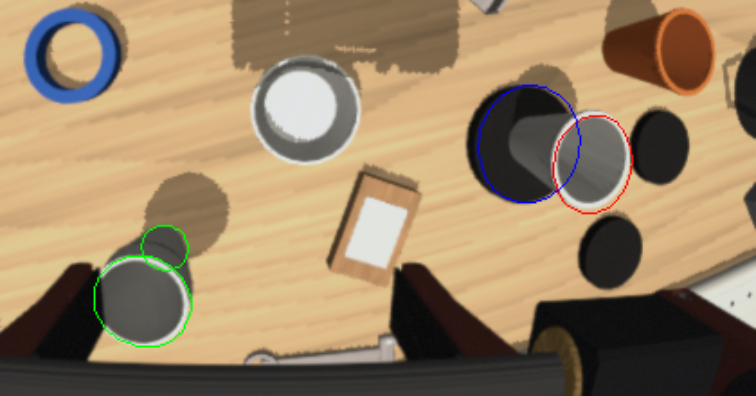

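Fits agree: cup (615,-58.5), holder (602.5,252). Now I approach with a small tilt correction.

```bash
cat >> h.py <<'E'
from scipy.spatial.transform import Rotation as Ro
def delta(x,y,z,yaw=74.4):
    o=ctrl.get_obs(); R=Ro.from_rotvec(o["orientation"])
    a=np.radians(yaw); D=Ro.from_matrix(np.array([[np.cos(a),np.sin(a),0],[np.sin(a),-np.cos(a),0],[0,0,-1]]))
    print("t",round(o["t"],2),"pos",o["ee_pos"].round(1),"ft",o["ft_force"].round(1),"w",round(o["width"],1))
    print("turn",(R.inv()*D).as_rotvec().round(4),"shift now",R.inv().apply(np.array([x,y,z])-o["ee_pos"]).round(1),"after turn",D.inv().apply(np.array([x,y,z])-o["ee_pos"]).round(1))
E
python3 -c "
from h import *
delta(615,-58.5,93)"
```

```text
t 2.67 pos [559.   27.3 296.2] ft [-0.1 -0.7 -0.3] w 87.7
turn [ 0.0064 -0.0096  0.0123] shift now [-70.4  74.9 203. ] after turn [-67.6  77.  203.2]
```

```bash
python3 -m handwheel '[[[0.0064,-0.0096,0.012],[-20,22,10],1],[[0,0,0],[-22,26,10],1],[[0,0,0],[-18,20,10],1],[[0,0,0],[-7,8,10],1],[[0,0,0],[0,0,10],1],[[0,0,0],[0,0,10],1],[[0,0,0],[0,0,10],1],[[0,0,0],[0,0,5],1],[[0,0,0],[0,0,0],1],[[0,0,0],[0,0,0],1]]'
python3 - <<'E'
from h import *
delta(615,-58.5,93)
w=ctrl.get_image("wrist"); print(fitrim(w,(615,-58),115,31,projf)); save(w,"w2.png")
E
```

```text
t: 3.5
ee_pos: [610.9, -44.4, 217.9]
orientation: [-2.483, -1.92, -0.001]
ft_force: [-1.2, 0.0, -0.3]
width: 87.9
t 3.5 pos [610.9 -44.4 217.9] ft [-1.2  0.  -0.3] w 87.9
turn [-0.0022 -0.0023  0.0179] shift now [-12.9   7.8 124.8] after turn [-12.4   7.8 124.9]
(np.float32(110.92348), (np.float64(615.0), np.float64(-59.0)))
```

View pics/w2.png

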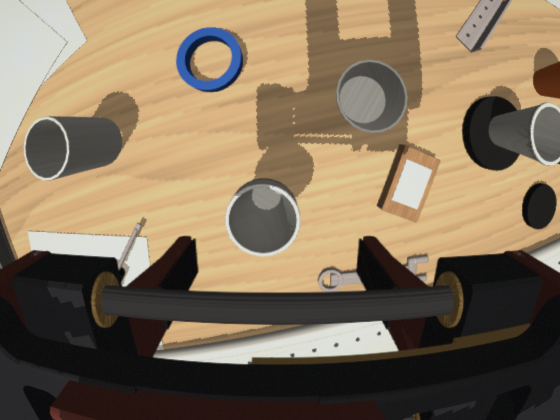

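The cup is at (262,217), slightly left of the jaws' mid-line, which agrees with the computed shift.

```bash
python3 -m handwheel '[[[-0.002,-0.002,0.018],[-13,8,0],1],[[0,0,0],[-1,0.5,10],1],[[0,0,0],[0,0,20],1],[[0,0,0],[0,0,20],1],[[0,0,0],[0,0,20],1],[[0,0,0],[0,0,15],1],[[0,0,0],[0,0,10],1],[[0,0,0],[0,0,5],1],[[0,0,0],[0,0,0],1],[[0,0,0],[0,0,0],1]]'
python3 - <<'E'
from h import *
delta(615,-58.5,93)
E
```

```text
t: 4.38
ee_pos: [620.7, -65.4, 116.1]
orientation: [2.502, 1.887, 0.012]
ft_force: [-0.4, 0.6, -0.5]
width: 87.6
t 4.38 pos [620.7 -65.4 116.1] ft [-0.4  0.6 -0.5] w 87.6
turn [ 0.0113 -0.0014 -0.0062] shift now [ 5.1 -7.7 23. ] after turn [ 5.1 -7.4 23.1]
```

```bash
python3 -m handwheel '[[[0.01,0,-0.006],[3,-4,0],1],[[0,0,0],[2,-3,0],1],[[0,0,0],[0,0,0],1],[[0,0,0],[0,0,5],1],[[0,0,0],[0,0,5],1],[[0,0,0],[0,0,5],1],[[0,0,0],[0,0,5],1],[[0,0,0],[0,0,3],1],[[0,0,0],[0,0,0],1],[[0,0,0],[0,0,0],1]]'
python3 - <<'E'
from h import *
delta(615,-58.5,93)
E
```

```text
t: 5.22
ee_pos: [617.1, -58.0, 94.2]
orientation: [2.499, 1.898, 0.009]
ft_force: [-0.4, -0.0, 0.1]
width: 87.6
t 5.22 pos [617.1 -58.   94.2] ft [-0.4 -0.   0.1] w 87.6
turn [ 0.0062 -0.0024  0.0008] shift now [-1.1 -1.9  1.1] after turn [-1.1 -1.9  1.2]
```

```bash
python3 -m handwheel '[[[0.006,-0.002,0],[-1,-2,1],1],[[0,0,0],[0,0,0],1],[[0,0,0],[0,0,0],0],[[0,0,0],[0,0,0],0],[[0,0,0],[0,0,0],0],[[0,0,0],[0,0,0],0],[[0,0,0],[0,0,0],0],[[0,0,0],[0,0,0],0],[[0,0,0],[0,0,0],0],[[0,0,0],[0,0,0],0]]'
python3 - <<'E'
from h import *
delta(615,-58.5,93)
w=ctrl.get_image("wrist"); save(w,"w3.png")
E
```

```text
t: 6.05
ee_pos: [614.8, -58.6, 93.3]
orientation: [-2.502, -1.9, -0.0]
ft_force: [1.1, 0.7, -0.7]
width: 62.1
t 6.05 pos [614.8 -58.6  93.3] ft [ 1.1  0.7 -0.7] w 62.1
turn [-0.0002 -0.0002  0.0006] shift now [0.2 0.1 0.3] after turn [0.2 0.1 0.3]
```

View pics/w3.png

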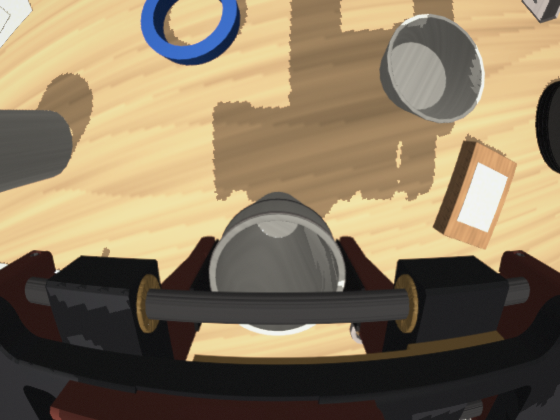

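The cup is held across the collar (width 62.1; rim at (277,270), centred between the fingers). Next I lift and carry it.

```bash
python3 -m handwheel '[[[0,0,0],[0,0,-8],0],[[0,0,0],[0,0,-20],0],[[0,0,0],[0,0,-25],0],[[0,0,0],[0,0,-25],0],[[0,0,0],[0,0,-25],0],[[0,0,0],[0,0,-25],0],[[0,0,0],[0,0,-15],0],[[0,0,0],[0,0,-5],0],[[0,0,0],[0,0,0],0],[[0,0,0],[0,0,0],0]]'
python3 - <<'E'
from h import *
delta(602.5,252,250)
E
```

```text
t: 6.93
ee_pos: [613.4, -58.5, 250.7]
orientation: [-2.5, -1.899, 0.003]
ft_force: [-1.4, 0.3, -1.9]
width: 62.0
t 6.93 pos [613.4 -58.5 250.7] ft [-1.4  0.3 -1.9] w 62.0
turn [-0.0025  0.0002  0.0007] shift now [296.2 -93.8   0.8] after turn [296.1 -94.    0.7]
```

```bash
python3 -m handwheel '[[[-0.0025,0,0],[10,-3,0],0],[[0,0,0],[20,-6.4,0],0],[[0,0,0],[30,-9.5,0],0],[[0,0,0],[30,-9.5,0],0],[[0,0,0],[30,-9.5,0],0],[[0,0,0],[30,-9.5,0],0],[[0,0,0],[25,-8,0],0],[[0,0,0],[15,-4.8,0],0],[[0,0,0],[5,-1.5,0],0],[[0,0,0],[0,0,0],0]]'
python3 - <<'E'
from h import *
delta(602.5,252,250)
E
```

```text
t: 7.77
ee_pos: [597.7, 158.5, 235.4]
orientation: [-2.495, -1.889, 0.03]
ft_force: [-0.1, 0.1, -1.1]
width: 62.5
t 7.77 pos [597.7 158.5 235.4] ft [-0.1  0.1 -1.1] w 62.5
turn [-0.0208  0.0079 -0.0026] shift now [ 91.1 -21.  -14.8] after turn [ 91.3 -20.5 -14.6]
```

```bash
python3 -m handwheel '[[[-0.02,0.008,-0.002],[5,-1,-10],0],[[0,0,0],[12,-3,-4],0],[[0,0,0],[15,-3.5,-1],0],[[0,0,0],[15,-3.5,-1],0],[[0,0,0],[15,-3.5,-1],0],[[0,0,0],[12,-3,0],0],[[0,0,0],[7,-1.5,0],0],[[0,0,0],[3,0,0],0],[[0,0,0],[0,0,0],0],[[0,0,0],[0,0,0],0]]'
python3 - <<'E'
from h import *
delta(602.5,252,250)
s=ctrl.get_image("scene"); t=ctrl.get_image("top"); w=ctrl.get_image("wrist")
for n,im,pf in(("s",s,proj),("t",t,proj),("w",w,projf)):
    save(im,"c_"+n+".png")
    print(n,fitrim(im,(602.5,252),115,33,pf))
    rep(im,"spot_point","cup_center",False); rep(im,"spot_point","holder",False)
E
```

```text
t: 8.6
ee_pos: [602.5, 251.8, 252.6]
orientation: [-2.505, -1.896, 0.001]
ft_force: [-0.1, -0.6, -0.5]
width: 62.5
t 8.6 pos [602.5 251.8 252.6] ft [-0.1 -0.6 -0.5] w 62.5
turn [-0.0004  0.0003 -0.0027] shift now [ 0.2 -0.   2.6] after turn [ 0.2 -0.   2.6]
s (np.float32(32.759415), (np.float64(602.5), np.float64(252.0)))
spot_point cup_center 0.87 [603. 254. 214.] 
spot_point holder 0.84 [546. 373.  -1.] 
spot_point holder 0.61 [604. 252.  13.] 
t (np.float32(1.3675156), (np.float64(614.5), np.float64(240.0)))
w (np.float32(40.323532), (np.float64(590.5), np.float64(263.0)))
spot_point cup_center 0.88 [602. 253. 213.] 
spot_point holder 0.64 [547. 370.   6.] 
spot_point holder 0.58 [599. 252.  19.]
```

View pics/c_w.png

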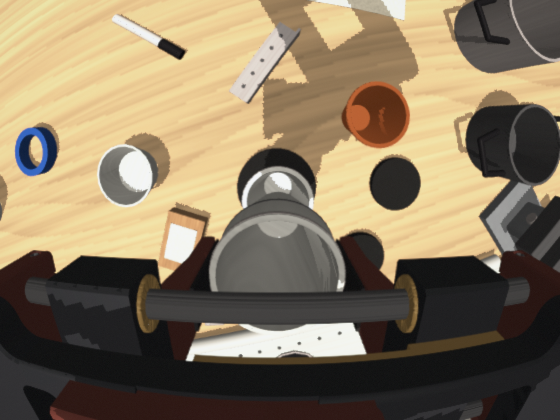

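View pics/c_s.png

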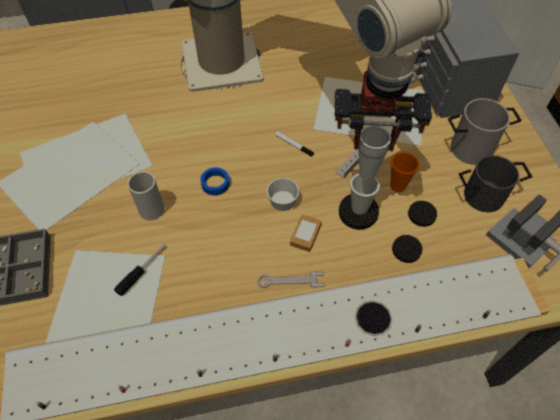

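In the scene view the cup hangs directly above the holder (375,150 over 363,190), and the wrist view agrees. I lower it most of the way.

```bash
python3 -m handwheel '[[[0,0,0],[0,0,5],0],[[0,0,0],[0,0,8],0],[[0,0,0],[0,0,10],0],[[0,0,0],[0,0,10],0],[[0,0,0],[0,0,10],0],[[0,0,0],[0,0,8],0],[[0,0,0],[0,0,5],0],[[0,0,0],[0,0,2],0],[[0,0,0],[0,0,0],0],[[0,0,0],[0,0,0],0]]'
python3 - <<'E'
from h import *
delta(602.5,252,145)
E
```

```text
t: 9.88
ee_pos: [601.3, 250.4, 186.1]
orientation: [-2.505, -1.893, 0.006]
ft_force: [0.7, -0.4, -0.4]
width: 62.3
t 9.88 pos [601.3 250.4 186.1] ft [ 0.7 -0.4 -0.4] w 62.3
turn [-0.0034  0.0024 -0.0041] shift now [ 1.9  0.8 41.1] after turn [ 1.8  0.7 41.1]
```

```bash
python3 -m handwheel '[[[-0.003,0.002,-0.004],[1.5,0.5,2],0],[[0,0,0],[0,0,4],0],[[0,0,0],[0,0,5],0],[[0,0,0],[0,0,5],0],[[0,0,0],[0,0,5],0],[[0,0,0],[0,0,4],0],[[0,0,0],[0,0,2],0],[[0,0,0],[0,0,0],0],[[0,0,0],[0,0,0],0],[[0,0,0],[0,0,0],0]]'
python3 - <<'E'
from h import *
delta(602.5,252,145)
E
```

```text
t: 10.72
ee_pos: [603.3, 252.3, 157.6]
orientation: [2.501, 1.899, 0.004]
ft_force: [-0.3, -0.0, -1.0]
width: 62.1
t 10.72 pos [603.3 252.3 157.6] ft [-0.3 -0.  -1. ] w 62.1
turn [ 0.0021 -0.0014  0.0004] shift now [-0.5 -0.7 12.6] after turn [-0.5 -0.7 12.6]
```

```bash
python3 -m handwheel '[[[0.002,-0.001,0],[-0.5,-0.7,1],0],[[0,0,0],[0,0,2],0],[[0,0,0],[0,0,2],0],[[0,0,0],[0,0,2],0],[[0,0,0],[0,0,2],0],[[0,0,0],[0,0,1],0],[[0,0,0],[0,0,0],0],[[0,0,0],[0,0,0],0],[[0,0,0],[0,0,0],0],[[0,0,0],[0,0,0],0]]'
python3 - <<'E'
from h import *
delta(602.5,252,141.3)
im=ctrl.get_image("scene"); save(im,"d_s.png",(300,120,420,240),5)
E
```

```text
t: 11.55
ee_pos: [602.8, 252.1, 147.3]
orientation: [2.502, 1.9, 0.002]
ft_force: [-1.6, -0.4, -0.5]
width: 62.3
t 11.55 pos [602.8 252.1 147.3] ft [-1.6 -0.4 -0.5] w 62.3
turn [ 0.0008 -0.001   0.0003] shift now [-0.2 -0.3  6. ] after turn [-0.2 -0.3  6. ]
```

View pics/d_s.png

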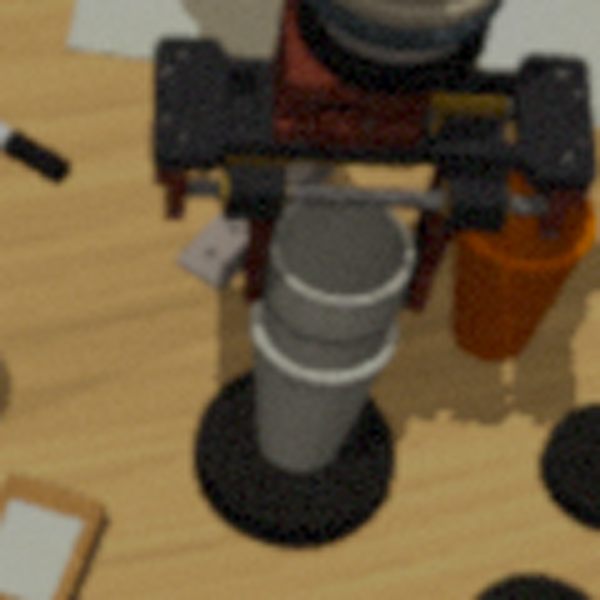

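The cup is inside the holder and the rims look concentric (collar at (340,330), holder rim at (325,345) in the crop). Next I creep to contact.

```bash
python3 -m handwheel '[[[0,0,0],[-0.2,-0.2,0.8],0],[[0,0,0],[0,0,0.8],0],[[0,0,0],[0,0,0.8],0],[[0,0,0],[0,0,0.8],0],[[0,0,0],[0,0,0.8],0],[[0,0,0],[0,0,0.8],0],[[0,0,0],[0,0,0.8],0],[[0,0,0],[0,0,0],0],[[0,0,0],[0,0,0],0],[[0,0,0],[0,0,0],0]]'
python3 - <<'E'
from h import *
delta(602.5,252,141.3)
E
```

```text
t: 12.43
ee_pos: [602.4, 251.7, 141.2]
orientation: [2.502, 1.9, 0.001]
ft_force: [0.6, -0.4, -0.6]
width: 62.3
t 12.43 pos [602.4 251.7 141.2] ft [ 0.6 -0.4 -0.6] w 62.3
turn [ 0.0006 -0.0005  0.0004] shift now [ 0.4  0.  -0.1] after turn [ 0.4  0.  -0.1]
```

```bash
python3 -m handwheel '[[[0,0,0],[0,0,0.6],0],[[0,0,0],[0,0,0.6],0],[[0,0,0],[0,0,0.6],0],[[0,0,0],[0,0,0.6],0],[[0,0,0],[0,0,0.6],0],[[0,0,0],[0,0,0],0],[[0,0,0],[0,0,0],0],[[0,0,0],[0,0,0],0],[[0,0,0],[0,0,0],0],[[0,0,0],[0,0,0],0]]'
python3 - <<'E'
from h import *
for i in range(3):
    ctrl.get_image("scene"); delta(602.5,252,141.3)
E
```

```text
t: 13.27
ee_pos: [602.4, 251.5, 138.6]
orientation: [2.501, 1.9, 0.001]
ft_force: [-0.5, -0.7, 0.7]
width: 62.2
t 13.32 pos [602.4 251.5 138.6] ft [-1.4 -0.4  0.9] w 61.9
turn [ 0.0008 -0.0002  0.0005] shift now [ 0.5 -0.1 -2.7] after turn [ 0.5 -0.1 -2.7]
t 13.37 pos [602.4 251.5 138.6] ft [-0.6 -0.   0.2] w 62.2
turn [ 0.0007 -0.0002  0.0006] shift now [ 0.5 -0.  -2.7] after turn [ 0.5 -0.  -2.7]
t 13.42 pos [602.4 251.5 138.6] ft [-0.9 -0.1  0.8] w 62.2
turn [ 0.0008 -0.0002  0.0005] shift now [ 0.5 -0.1 -2.7] after turn [ 0.5 -0.1 -2.7]
```

```bash
python3 -m handwheel '[[[0,0,0],[0,0,0.5],0],[[0,0,0],[0,0,0.5],0],[[0,0,0],[0,0,0.5],0],[[0,0,0],[0,0,0.5],0],[[0,0,0],[0,0,0.5],0],[[0,0,0],[0,0,0],0],[[0,0,0],[0,0,0],0],[[0,0,0],[0,0,0],0],[[0,0,0],[0,0,0],0],[[0,0,0],[0,0,0],0]]'
python3 - <<'E'
from h import *
for i in range(3):
    ctrl.get_image("scene"); delta(602.5,252,141.3)
E
```

```text
t: 14.25
ee_pos: [602.6, 251.5, 137.1]
orientation: [2.501, 1.9, 0.002]
ft_force: [-2.2, 0.1, 2.7]
width: 62.5
t 14.3 pos [602.6 251.5 137.1] ft [-2.5 -0.4  3.2] w 62.1
turn [ 0.0012 -0.0003  0.0007] shift now [ 0.5 -0.2 -4.2] after turn [ 0.5 -0.2 -4.2]
t 14.35 pos [602.6 251.5 137.1] ft [-1.7 -1.3  3.1] w 62.1
turn [ 0.0012 -0.0003  0.0007] shift now [ 0.5 -0.2 -4.2] after turn [ 0.5 -0.2 -4.2]
t 14.4 pos [602.6 251.4 137. ] ft [-1.8 -0.8  3. ] w 61.8
turn [ 0.0012 -0.0003  0.0007] shift now [ 0.5 -0.2 -4.3] after turn [ 0.5 -0.2 -4.3]
```

```bash
python3 -m handwheel '[[[0,0,0],[0,0,0.6],0],[[0,0,0],[0,0,0.6],0],[[0,0,0],[0,0,0.6],0],[[0,0,0],[0,0,0.6],0],[[0,0,0],[0,0,0.6],0],[[0,0,0],[0,0,0.5],0],[[0,0,0],[0,0,0],0],[[0,0,0],[0,0,0],0],[[0,0,0],[0,0,0],0],[[0,0,0],[0,0,0],0]]'
python3 - <<'E'
from h import *
for i in range(3):
    ctrl.get_image("scene"); delta(602.5,252,141.3)
E
```

```text
t: 15.23
ee_pos: [602.8, 251.4, 135.9]
orientation: [2.5, 1.9, 0.002]
ft_force: [-2.0, -1.0, 5.3]
width: 62.5
t 15.28 pos [602.8 251.4 135.9] ft [-2.1 -1.3  5.7] w 61.7
turn [ 0.0017 -0.0002  0.001 ] shift now [ 0.5 -0.4 -5.4] after turn [ 0.5 -0.4 -5.4]
t 15.33 pos [602.8 251.4 135.9] ft [-2.6 -1.9  4.8] w 61.9
turn [ 0.0018 -0.0003  0.0009] shift now [ 0.5 -0.4 -5.4] after turn [ 0.5 -0.4 -5.4]
t 15.38 pos [602.8 251.4 135.8] ft [-2.2 -1.2  4.6] w 62.1
turn [ 0.0018 -0.0002  0.0009] shift now [ 0.5 -0.4 -5.5] after turn [ 0.5 -0.5 -5.5]
```

```bash
python3 -m handwheel '[[[0.0015,0,0],[0.4,-0.4,1],0],[[0,0,0],[0,0,1],0],[[0,0,0],[0,0,1.2],0],[[0,0,0],[0,0,1.2],0],[[0,0,0],[0,0,1.2],0],[[0,0,0],[0,0,1],0],[[0,0,0],[0,0,1],0],[[0,0,0],[0,0,1],0],[[0,0,0],[0,0,1],0],[[0,0,0],[0,0,0.8],0]]'
python3 - <<'E'
from h import *
for i in range(3):
    im=ctrl.get_image("scene"); delta(602.5,252,141.3)
save(im,"e_s.png",(300,120,420,240),5)
E
```

```text
t: 16.22
ee_pos: [603.4, 251.3, 132.6]
orientation: [2.499, 1.9, 0.002]
ft_force: [-3.8, -1.6, 10.5]
width: 62.2
t 16.27 pos [603.4 251.3 132.7] ft [-4.4 -2.5 11.4] w 61.9
turn [0.0025 0.0003 0.0018] shift now [ 0.4 -1.  -8.6] after turn [ 0.4 -1.1 -8.6]
t 16.32 pos [603.4 251.3 132.7] ft [-3.8 -2.4 11. ] w 61.9
turn [0.0024 0.0003 0.0017] shift now [ 0.4 -1.  -8.6] after turn [ 0.4 -1.  -8.6]
t 16.37 pos [603.4 251.3 132.6] ft [-3.6 -1.5 11. ] w 62.2
turn [0.0024 0.0003 0.0017] shift now [ 0.4 -1.  -8.7] after turn [ 0.4 -1.1 -8.7]
```

View pics/e_s.png

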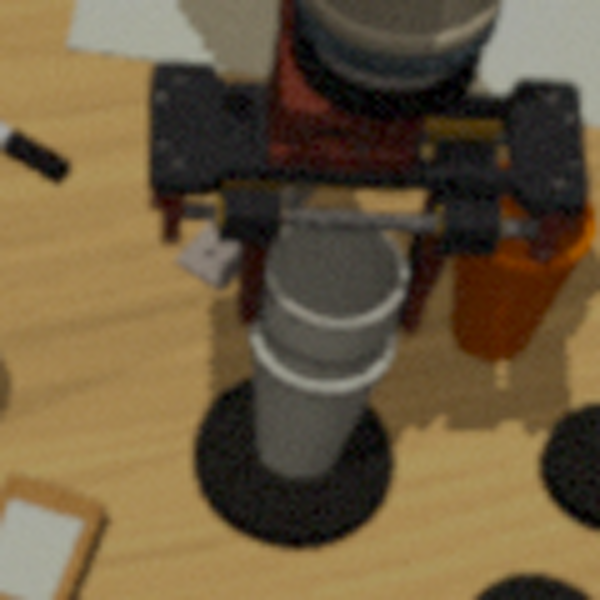

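The push is about 11 N, with the cup sitting snugly and the holder upright. I relieve the load gently before opening.

```bash
python3 -m handwheel '[[[0.002,0,0.001],[0,-0.7,-0.5],0],[[0,0,0],[0,-0.3,-0.5],0],[[0,0,0],[0,0,-0.5],0],[[0,0,0],[0,0,-0.5],0],[[0,0,0],[0,0,-0.5],0],[[0,0,0],[0,0,-0.3],0],[[0,0,0],[0,0,0],0],[[0,0,0],[0,0,0],0],[[0,0,0],[0,0,0],0],[[0,0,0],[0,0,0],0]]'
python3 - <<'E'
from h import *
for i in range(2):
    ctrl.get_image("scene"); delta(602.5,252,141.3)
E
```

```text
t: 17.2
ee_pos: [602.6, 251.5, 136.6]
orientation: [2.501, 1.9, 0.001]
ft_force: [-1.6, -0.7, 3.5]
width: 62.4
t 17.25 pos [602.5 251.5 136.6] ft [-1.4 -1.4  3.3] w 62.4
turn [0.001  0.0003 0.0009] shift now [ 0.5 -0.2 -4.7] after turn [ 0.5 -0.2 -4.7]
t 17.3 pos [602.6 251.5 136.7] ft [-2.2 -0.6  3.4] w 62.3
turn [0.001  0.0003 0.0008] shift now [ 0.5 -0.2 -4.6] after turn [ 0.5 -0.2 -4.6]
```

```bash
python3 -m handwheel '[[[0.001,0,0],[0.2,-0.3,-0.5],0],[[0,0,0],[0,0,-0.5],0],[[0,0,0],[0,0,0],0],[[0,0,0],[0,0,0],0.75],[[0,0,0],[0,0,0],0.8],[[0,0,0],[0,0,0],0.85],[[0,0,0],[0,0,0],1],[[0,0,0],[0,0,0],1],[[0,0,0],[0,0,0],1],[[0,0,0],[0,0,0],1]]'
python3 - <<'E'
from h import *
for i in range(2):
    im=ctrl.get_image("scene"); delta(602.5,252,141.3)
save(im,"f_s.png",(300,120,420,240),5)
w=ctrl.get_image("wrist"); save(w,"f_w.png")
E
```

```text
t: 18.13
ee_pos: [603.0, 252.6, 136.8]
orientation: [-2.502, -1.9, -0.003]
ft_force: [0.2, 1.0, -0.3]
width: 87.9
t 18.18 pos [603.  252.5 136.8] ft [-0.3  0.3  1.3] w 88.0
turn [ 0.001  -0.0016  0.0006] shift now [-0.7 -0.4 -4.5] after turn [-0.7 -0.4 -4.5]
t 18.23 pos [603.  252.5 136.8] ft [ 0.3 -0.8 -0.1] w 87.8
turn [ 0.001  -0.0016  0.0006] shift now [-0.6 -0.4 -4.5] after turn [-0.6 -0.4 -4.5]
```

View pics/f_w.png

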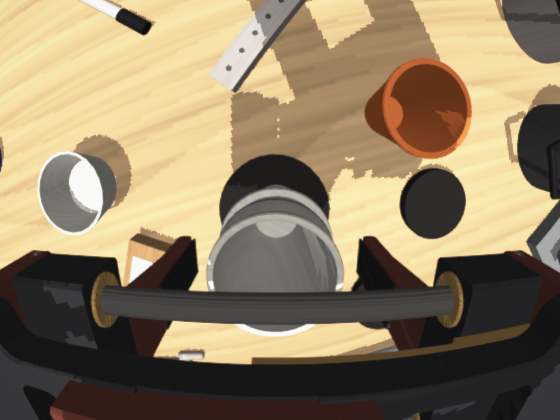

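View pics/f_s.png

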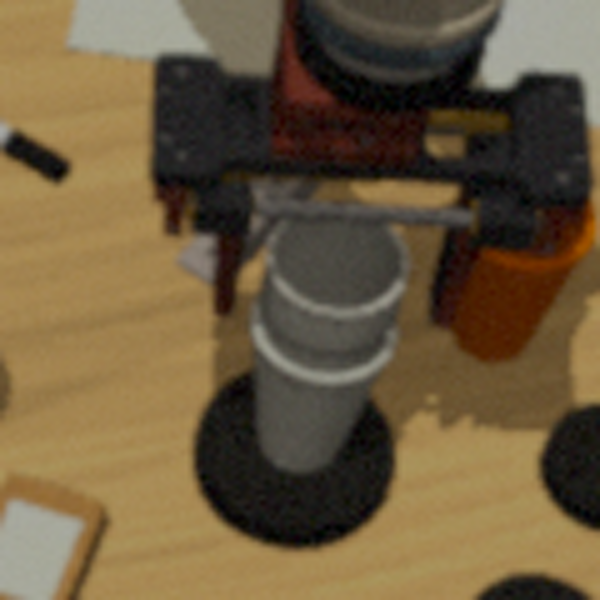

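Released. The cup stands upright between the fingers (rim at (275,270) in the wrist view) with a gap on both sides. I retreat straight up.

```bash
python3 -m handwheel '[[[0,0,0],[-0.6,0,-3],1],[[0,0,0],[0,0,-5],1],[[0,0,0],[0,0,-8],1],[[0,0,0],[0,0,-10],1],[[0,0,0],[0,0,-15],1],[[0,0,0],[0,0,-15],1],[[0,0,0],[0,0,-15],1],[[0,0,0],[0,0,-10],1],[[0,0,0],[0,0,-5],1],[[0,0,0],[0,0,0],1]]'
python3 -m handwheel '[[[0,0,0],[0,-5,-5],1],[[0,0,0],[0,-15,-5],1],[[0,0,0],[0,-20,-5],1],[[0,0,0],[0,-20,-5],1],[[0,0,0],[0,-20,0],1],[[0,0,0],[0,-20,0],1],[[0,0,0],[0,-10,0],1],[[0,0,0],[0,-3,0],1],[[0,0,0],[0,0,0],1],[[0,0,0],[0,0,0],1]]'
python3 - <<'E'
from h import *
s=ctrl.get_image("scene"); t=ctrl.get_image("top"); w=ctrl.get_image("wrist")
for n,im in(("s",s),("t",t),("w",w)):
    for q in("cup_center","holder","pad","tin_center"):
        d=[cam2world(im,e["position"]).round(0) for e in ctrl.spot_point(im,q)]; print(n,q,*d)
save(s,"g_s.png"); 
its=[((602.5,252),162,31,(0,255,0)),((602.5,252),115,33,(0,0,255))]
cv2.imwrite("pics/g_o.png",np.hstack([overlay(s,[],(320,110,410,240),4,""),overlay(s,its,(320,110,410,240),4,"")]))
E
```

```text
t: 19.12
ee_pos: [603.4, 251.9, 233.3]
orientation: [2.501, 1.899, 0.008]
ft_force: [0.9, -0.2, 0.3]
width: 88.0
t: 19.95
ee_pos: [481.1, 282.9, 251.2]
orientation: [-2.501, -1.9, 0.005]
ft_force: [0.2, 0.2, 0.0]
width: 87.8
s cup_center [607. 252. 101.]
s holder [546. 375.  -2.] [607. 251.  14.] [602. 254. 103.]
s pad [725. 330.  -1.] [647. 400.  -2.] [603. 254. 102.]
s tin_center
t cup_center [599. 248. 100.]
t holder [606. 253.  19.]
t pad [641. 397.  -2.] [605. 253.  -3.] [730. 327.   1.]
t tin_center [ 496. -244.   56.]
w cup_center [599. 253. 103.]
w holder [546. 368.   3.] [600. 255.  18.]
w pad [606. 251.   4.] [727. 333.  -0.]
w tin_center
```

View pics/g_o.png

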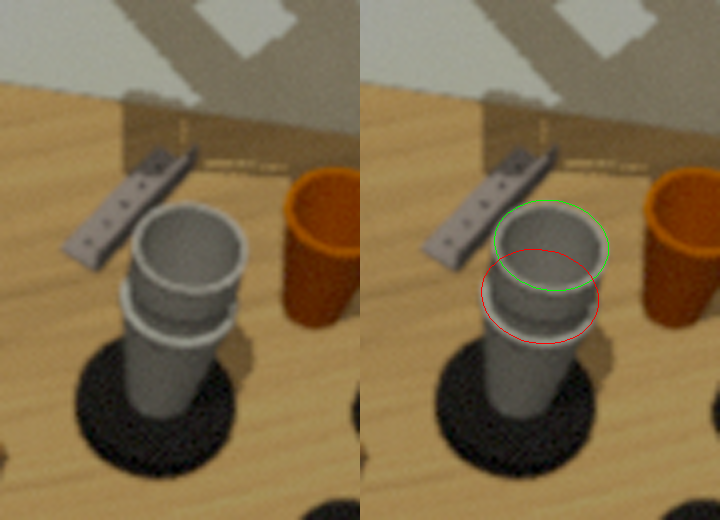

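View pics/g_s.png

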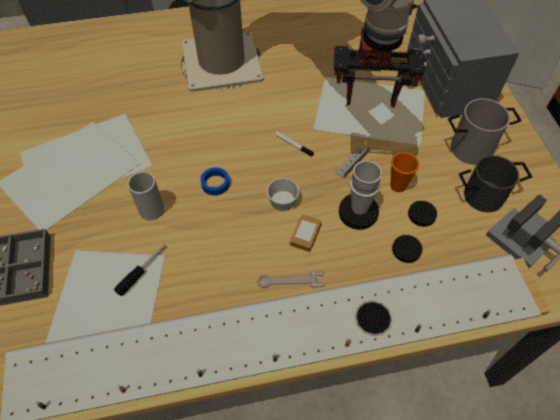

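The pair stands upright and concentric on the pad, and the outlines match rims at 162 and 115 mm. The cup is about 84 mm above the holder's underside, the tin has not moved and the gripper is clear.

```bash
python3 -c "
from workcell import ctrl
print(ctrl.close_job())"
```

```text
the job is handed in; nothing more can be done
None
```

The rivet cup is nested upright in the receiving cup on the pad and the job is handed in, at about 20 s of the 37 s allowed. I took it across the collar, lowered it in and pressed until the wrist read about 11 N. I then eased the load off, opened the jaws and backed clear.

**Last checks:**
- **Nesting:** the cup's centre is about 84 mm above the receiving cup's underside. Sideways, the networks put the two within about 2–3 mm of each other in two views and 8–9 mm in the top view.
- **Standing:** both rim outlines match an upright pair, and the receiving cup is within a few mm of the pad's centre.
- **Tin:** the top camera puts it within about 2 mm of where it started. The network did not report the tin in the scene or wrist view, but in the scene picture it looks unmoved.
- **Robot:** wrist force is about zero and the gripper is clear of everything.

**Disagreed or not checked:**
- The scene camera reported two false extra finds on the pair, which I set aside after looking at the picture.
- There was a sideways force of about 4 N during the press. I eased most of it off before letting go.
- The pad load was not measured directly, only inferred from the wrist force.

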